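# Draw the parts tray from under the riser and put a bearing away

## Robot

A 7-joint arm with a two-finger parallel gripper is mounted at the origin on a cart in front of the work surface, level with it; the furniture and walls round the work are solid. World frame = base frame: x ahead of the robot, y to its left, z up, the work surface at z = 0. Lengths are in m, angles in rad, forces in N, time in s.
With the tool pointing down it reaches from about 0.35 to 0.9 m from the base axis. Payload 8.1 kg.
Tool frame: the origin (TCP) lies between the finger pads; the fingertips stand 17 mm ahead of it and the grasp point (between the pads) lies 2 mm behind it; z points along the fingers, y is the line along which they close (so a half turn about z gives the same grasp; the last joint's range is limited). The gripper opens to 85 mm and grips with 20 to 120 N. Pads are 22 mm wide; open, the fingers measure 114 mm over their backs; the gripper's body (76 mm by 85 mm) begins 54 mm behind the grasp point. The pads swing forward as they close: fully open they stand 13 mm farther back than shut.
Start: joints at [-1.276, 0.434, 0.025, 1.573, -0.012, 1.134, -0.075], TCP at [0.242, 0.576, 0.248] pointing down, gripper open.
Joint ranges: [-2.62, 2.62], [-0.44, 2.09], [-1.27, 1.32], [0.08, 2.57], [-1.32, 4.46], [0.12, 2], [-2.74, 2.74]. Speed limits (rad/s): [2.22, 2.22, 3.01, 3.01, 3.14, 3.14, 3.14].

## Interface

Orientations are given as a unit quaternion [w, x, y, z].
In Python, from workcell import env, viewer gives the robot as it stands. The module is installed in compiled form; this text tells all that it offers.
- The arm moves only by the tool servo_tool, never from a script. Its argument "steps" is a list of rows, each a list of 2 entries, a list of its own where there are three numbers: the shift along the tool's x, y, z as a fraction of full scale, then the turn about the tool's z as a fraction of full scale. A call has 1 to 10 rows; each row shifts and turns the commanded pose from where the row before left it, along the tool's axes as they then stand; what a row does not reach is not made up. Full scale, the value 1, is 15 cm for a shift and 5 degrees for a turn. A row lasts 1/8 s, in which the tool goes at most 62.5 mm and 10.7 degrees, less where a joint would pass 70% of its speed; a pose out of reach is approached as far as the arm can. A call with a number of a shift or a turn outside -1 to 1 is refused whole. A call with a gripper value outside its range is refused whole. "grip" is the opening, from -1 (shut) to 1 (fully open), set as the call begins (left out, the last holds). The fingers move at their own pace and stop on an object; "grip_force" is the grip in N (left out, the last holds). Time passes only in rows, so rows that do not move let the fingers close. It gives the time, the measured TCP pose, the force, the opening and the grip force at its end, in the units of the state.
- env.state(): the state, without advancing time (a new reading comes with each control period).
- viewer.snapshot(name): name is "scene" or "top" or "wrist"; returns a dict with "img" (400x640x3 uint8, blue, green, red), "mtx" (3x3 intrinsics, pixels), "cam_to_world" (4x4, takes a point from camera to world coordinates). Camera axes: x right, y down, z forward; pixel columns grow to the right and rows downward; lengths in m; the calibration is good to about 2 mm. A picture is of the moment at which its call begins. There is no depth.
- env.sign_off(): hands the job in; it is judged then, once.
The state is a dict: "clock": time; "joint_positions": joint angles; "joint_velocities": joint speeds; "tau": joint torques, N m; "tcp_pos": TCP position; "ee_rot": TCP orientation; "ft_force": force on the tool from outside, world axes, zero at the start; "torque": the same for the moment, N m; "finger_gap": opening from 0.0 (shut) to 1.0 (fully open); "grip_force": force on a finger pad.
Only numpy, scipy, OpenCV 4.12 (cv2) and the standard library are available. Lean on these libraries where they do the work, as an engineer would, in place of code of your own. Each camera call takes 0.05 s, during which the arm holds its last target. There are 200 camera calls.

## Task

The grey parts tray is pushed back under the low instrument riser. Reach over behind its far lip and drag it towards you, hooking it anew where the riser gets in the way, until it comes gently to rest, fully home, against the two stops at the front of its rails; then put the loose ball bearing from the worktop into the front bin that already holds one like it. Leave the brush, valve block, steel block, eyepiece and tape roll where they are.

Things in the scene. Friction and masses are not known exactly. Their poses are not given: they have to be found in the camera images.
- riser: Fixed grey riser, plate 60 (x) x 173 (y) mm, top 40 and underside 34 mm up, on 8 mm side legs and a 4 mm base plate. Origin on the worktop under its centre; the tray slides out along its -x, towards the robot. Plate and rails (24 mm high) x = -132 to 116 mm, rails' inner faces at y = +-78.5 mm; two 18 mm high stop lugs at their front ends (inner face x = -124 mm, y from +-62.5 mm outwards) halt the tray's front wall.
- tray: Loose grey tray 146 (x) x 149 (y) x 22 mm, about 0.5 kg, on the base plate. Origin under its centre, x to its far side. Walls and floor 3 mm. Cross wall at x = 6 to 9 mm; behind it a compartment with a small box, before it two front bins (y > 0 and y < 0, each 76 x 70 mm, 3 mm divider at y = 0), under the riser at the start. Home: origin at riser x = -51 mm, front bins clear of the riser.
- far_lip (a point): middle of the outer top edge of the tray's far wall (tray x = 73 mm, z = 22 mm), sticking out behind the riser at the start; a finger behind it meets the riser before the tray is home
- front_lip (a point): middle of the outer top edge of the tray's front wall (tray x = -73 mm, z = 22 mm); the wall's inner face is 3 mm behind it
- loose_bearing_mid (a point): centre of the loose steel ball bearing lying flat on the worktop, 26 mm across and 8 mm thick
- stored_bearing_mid (a point): centre of the same kind of bearing already lying in one of the two front bins, at the end nearest the cross wall
- collar: loose black clamp collar 26 mm across, 10 mm high, lying in the other front bin, at the end nearest the cross wall; origin under its centre
- brush: black brush 22 x 121 x 9 mm lying on top of the riser, to be left alone
- valve: small white valve block 18 x 64 x 29 mm on the worktop, to be left alone
- spacer: steel block 20 x 50 x 25 mm with two holes on the worktop, to be left alone
- eyepiece: black eyepiece 37 mm across and 40 mm high on the worktop, to be left alone
- tape: black roll of tape 58 mm across and 19 mm high on the worktop, to be left alone

How it is judged:
By the outcome, as a careful person would: the job done as asked, in the order asked, and still so for the second after the job is handed in, with the robot touching nothing.
It also fails if it takes over 61 s, if anything falls off the work surface, if the arm or the gripper's body presses on something with over 40 N, if the wrist force passes 120 N, or if a joint passes its speed limit or range.

## Working session

There is one attempt and no reset: what is moved stays moved. The work goes in short steps, Python scripts to look and compute and a tool call to move; the robot and the scene stay as the last step left them, time stands still between calls to the robot, and variables do not carry over. Pictures are saved under pics/ and viewed, at most 11 in all, crops included, and the job is handed in when it is done.

Besides the shell and the picture viewer there is one more tool, called after "Call:" in YAML: its name, and indented under it one key for each argument. servo_tool: Moves the arm, as the interface text tells. Shift numbers are shares of 15 cm and turn numbers shares of 5 degrees, none past 1 either way. Its arguments: {"type":"object","properties":{"steps":{"type":"array"},"grip":{"type":"number"},"grip_force":{"type":"number"}},"required":["steps"]}

```bash
mkdir -p pics; python3 - <<'E'
from workcell import env, viewer
import cv2, numpy as np
s=env.state(); print({k:np.round(v,4).tolist() for k,v in s.items()})
for n in ("scene","top"):
    d=viewer.snapshot(n); cv2.imwrite(f"pics/{n}0.png",d["img"]); np.savez(f"{n}0.npz",**d)
    print(n,d["mtx"].round(1).tolist(),d["cam_to_world"].round(3).tolist())
E
```

```text
{'clock': 0.0, 'joint_positions': [-1.2756, 0.4352, 0.025, 1.5741, -0.0116, 1.134, -0.0751], 'joint_velocities': [-0.0005, -0.0005, 0.0004, 0.0005, 0.0015, -0.0003, 0.0004], 'tau': [0.0005, -67.0479, 1.0251, -31.621, 0.0156, 0.0126, 0.0001], 'tcp_pos': [0.242, 0.5757, 0.2475], 'ee_rot': [-0.0001, 0.1976, 0.9803, -0.0008], 'ft_force': [0.12, 0.7537, 0.1901], 'torque': [-0.0584, -0.0435, -0.0162], 'grip_force': 0.0, 'finger_gap': 1.0008}
scene [[396.2, 0.0, 310.5], [0.0, 396.2, 202.8], [0.0, 0.0, 1.0]] [[-0.755, -0.332, 0.565, -0.164], [-0.655, 0.374, -0.656, 0.853], [0.006, -0.866, -0.5, 0.637], [0.0, 0.0, 0.0, 1.0]]
top [[440.7, 0.0, 322.4], [0.0, 440.7, 189.8], [0.0, 0.0, 1.0]] [[-0.014, -0.998, 0.06, 0.437], [-1.0, 0.012, -0.028, 0.118], [0.028, -0.06, -0.998, 1.002], [0.0, 0.0, 0.0, 1.0]]
```

View pics/top0.png

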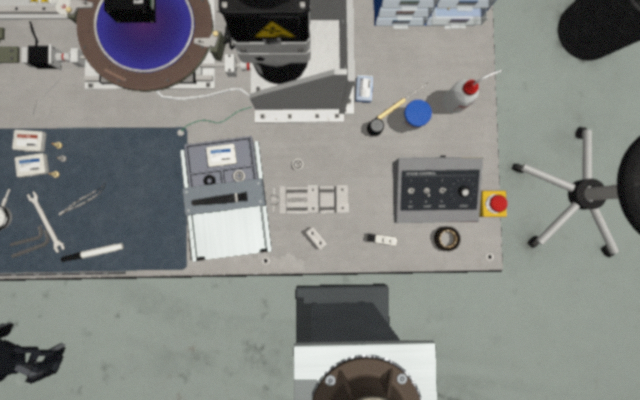

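View pics/scene0.png

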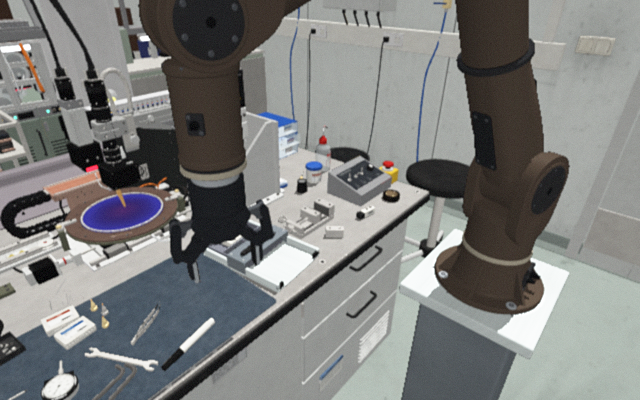

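The top view shows the tray and riser around (228,198), with the brush on top at (220,197) and the ring-shaped loose bearing at about (297,164). The gripper is off to the left at (30,365). The scene view shows the same tray past the gripper. I'll zoom in on the tray area.

```bash
python3 - <<'E'
import cv2
i=cv2.imread("pics/top0.png")[125:270,175:315]
cv2.imwrite("pics/topz.png",cv2.resize(i,None,fx=4.1,fy=4.1,interpolation=cv2.INTER_CUBIC))
E
```

```text
(no output)
```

View pics/topz.png

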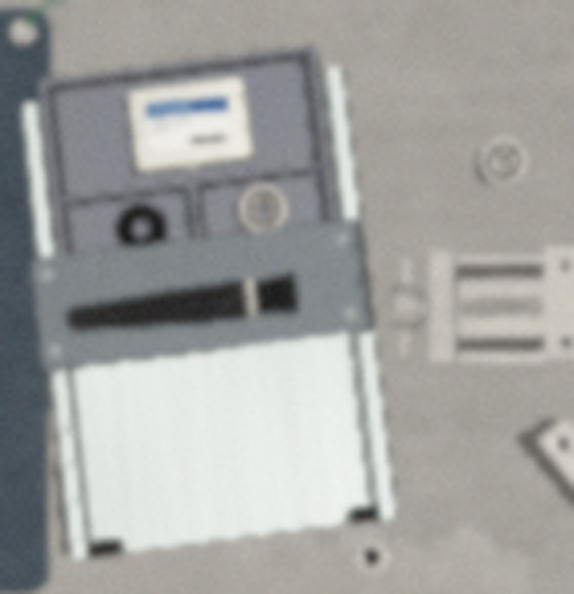

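The zoomed view shows the riser plate with the brush on it and the rails, whose front ends with black stops are at (105,547) and (363,513). The tray's far lip runs from (42,82) to (315,48). The stored bearing is at (263,208), in the right (y<0) bin, and the collar is at (141,226) in the left. The loose bearing is at (502,160).

```bash
cat > h.py <<'E'
import numpy as np
def ray(d,uv,z):
    uv=np.atleast_2d(np.asarray(uv,float)); C=d["cam_to_world"]
    r=(np.c_[uv,np.ones(len(uv))]@np.linalg.inv(d["mtx"]).T)@C[:3,:3].T
    return C[:3,3]+r*((z-C[2,3])/r[:,2])[:,None]
def proj(d,P):
    C=d["cam_to_world"]; q=(np.atleast_2d(P)-C[:3,3])@C[:3,:3]; q=q@d["mtx"].T; return q[:,:2]/q[:,2:]
E
python3 - <<'E'
import numpy as np
from h import *
from scipy.optimize import least_squares
d=dict(np.load("top0.npz"))
U=lambda a:(np.array(a,float)+.5)/4.1-.5+[175,125]
obj=np.array([[30,86.5,40],[30,-86.5,40],[-30,-86.5,40],[-30,86.5,40],[-132,86.5,24],[-132,-86.5,24],[116,86.5,24],[116,-78.5,24]])
pix=U([[36,264],[358,222],[373,330],[43,370],[72,558],[395,518],[22,103],[328,66]])
def T(p,o):
    c,s=np.cos(p[2]),np.sin(p[2]); o=np.asarray(o)/1e3
    return np.c_[p[0]+c*o[:,0]-s*o[:,1],p[1]+s*o[:,0]+c*o[:,1],o[:,2]]
f=lambda p:(proj(d,T(p,obj))-pix).ravel()
r=least_squares(f,[.43,.33,0.1],loss="soft_l1"); p=r.x; print("riser",p.round(4),np.degrees(p[2]),r.fun.reshape(-1,2).round(1).tolist())
def loc(w):
    c,s=np.cos(p[2]),np.sin(p[2]); v=w[:,:2]-p[:2]; return np.c_[c*v[:,0]+s*v[:,1],-s*v[:,0]+c*v[:,1]]*1e3
# tray top at base 4+22
print("lip corners+mid riser frame",loc(ray(d,U([[42,82],[315,48],[178,65]]),.026)).round(1).tolist())
print("cross wall",loc(ray(d,U([[190,187]]),.026)).round(1))
print("stored/collar",loc(ray(d,U([[263,208],[141,226]]),.013)).round(1).tolist())
print("loose",ray(d,U([[502,160]]),.006).round(4), loc(ray(d,U([[502,160]]),.006)))
print("brush z48",loc(ray(d,U([[70,318],[296,290]]),.045)).round(1).tolist())
np.save("riser.npy",p)
E
```

```text
riser [0.4834 0.3047 0.1101] 6.310020150017008 [[-1.0, -1.4], [-0.0, -0.8], [-0.5, 0.1], [0.3, 0.2], [0.2, 0.8], [0.3, 0.5], [0.4, -0.1], [0.0, 0.1]]
lip corners+mid riser frame [[125.6, 75.1], [126.6, -72.8], [126.1, 1.6]]
cross wall [[59.4  2.5]]
stored/collar [[44.8, -33.2], [43.0, 33.7]]
loose [[0.5574 0.1461 0.006 ]] [[  56.10965912 -165.84598464]]
brush z48 [[-4.2, 68.8], [-4.1, -50.3]]
```

```bash
cat >> h.py <<'E'
from scipy.spatial.transform import Rotation as Ro
def pose(s):
    R=Ro.from_quat(np.roll(s["ee_rot"],-1)).as_matrix(); p=np.load("riser.npy"); c,n=np.cos(p[2]),np.sin(p[2])
    t=s["tcp_pos"]; v=t[:2]-p[:2]
    yaw=np.degrees(np.arctan2(R[1,0],R[0,0])-p[2]-np.pi); yaw=(yaw+180)%360-180
    return R,np.r_[c*v[0]+n*v[1],-n*v[0]+c*v[1],t[2]]*1e3,yaw
def go(s,*tg):
    """Deltas in move units, one line per target (riser frame, mm), given tool aligned with riser."""
    R,l,yaw=pose(s); p=np.load("riser.npy"); print("riser-frame tcp",l.round(1),"yaw err",round(yaw,2),"turn units",round(yaw/5,2),"F",np.round(s["ft_force"],1))
    A=Ro.from_euler("z",p[2]).as_matrix()
    for t in tg:
        print(t,((np.array(t)-l)/150@A.T@R).round(3)); l=np.array(t,float)
E
python3 - <<'E'
from workcell import env
from h import *
go(env.state())
d=dict(np.load("top0.npz")); p=np.load("riser.npy"); c,n=np.cos(p[2]),np.sin(p[2])
for x,y,z in [(195,43,85),(195,-43,85),(170,57,10),(170,-57,10)]: print(x,y,z,proj(d,[p[0]+(c*x-n*y)/1e3,p[1]+(n*x+c*y)/1e3,z/1e3]).round())
E
```

```text
riser-frame tcp [-210.1  295.9  247.6] yaw err -29.11 turn units -5.82 F [ 0.2  0.1 -0.4]
195 43 85 [[189. 106.]]
195 -43 85 [[230. 101.]]
170 57 10 [[193. 125.]]
170 -57 10 [[243. 120.]]
```

Call:
servo_tool:
  steps:
    - [[0,0,0],-0.97]
    - [[0,0,0],-0.97]
    - [[0,0,0],-0.97]
    - [[0,0,0],-0.97]
    - [[0,0,0],-0.97]
    - [[0,0,0],-0.97]
    - [[0,0,0],0]

```text
clock: 0.98
tcp_pos: [0.2421, 0.5759, 0.2479]
ee_rot: [-0.0, -0.055, 0.999, -0.0]
ft_force: [0.4, 0.3, -0.4]
finger_gap: 1.0
grip_force: 0.0
```

```bash
python3 - <<'E'
from workcell import env
from h import *
go(env.state(),(-60,0,220),(152,0,220))
E
```

```text
riser-frame tcp [-209.9  296.1  247.9] yaw err -0.04 turn units -0.01 F [ 0.4  0.3 -0.4]
(-60, 0, 220) [-1.001 -1.973  0.187]
(152, 0, 220) [-1.413e+00  1.000e-03 -1.000e-03]
```

Call:
servo_tool:
  steps:
    - [[-0.14,-0.28,0.03],0]
    - [[-0.14,-0.28,0.03],0]
    - [[-0.14,-0.28,0.03],0]
    - [[-0.14,-0.28,0.03],0]
    - [[-0.14,-0.28,0.03],0]
    - [[-0.14,-0.28,0.02],0]
    - [[-0.16,-0.29,0.02],0]
    - [[0,0,0],0]
    - [[0,0,0],0]

```text
clock: 2.1
tcp_pos: [0.4234, 0.2993, 0.2198]
ee_rot: [-0.0, -0.054, 0.999, 0.0]
ft_force: [0.2, 0.5, -0.4]
finger_gap: 1.002
grip_force: 0.0
```

```bash
python3 - <<'E'
from workcell import env,viewer
from h import *
import cv2
s=env.state(); go(s,(150,0,220))
d=viewer.snapshot("wrist"); np.savez("w1.npz",**d); cv2.imwrite("pics/w1.png",d["img"])
E
```

```text
riser-frame tcp [-60.2   1.1 219.8] yaw err -0.1 turn units -0.02 F [ 0.2  0.5 -0.4]
(150, 0, 220) [-1.401 -0.005 -0.002]
```

View pics/w1.png

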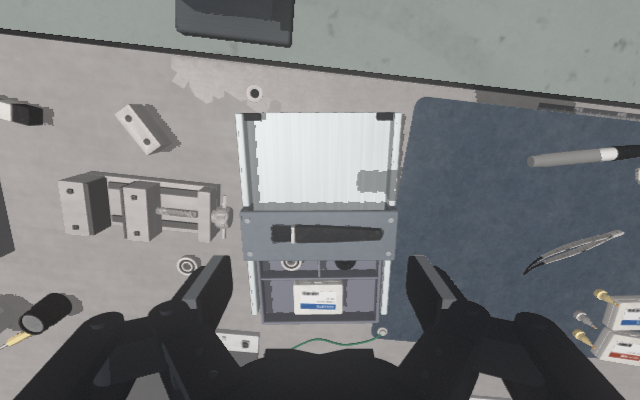

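The wrist view shows the rail fronts at (236,114) and (406,113), and the riser plate corners at about (242,208), (397,207), (395,261) and (244,262). The tray's far edge is at (263,324) to (381,321), and the loose bearing is at (187,265). I'll refit the poses with these points.

```bash
python3 - <<'E'
from h import *
from scipy.optimize import least_squares
d=dict(np.load("w1.npz")); p0=np.load("riser.npy")
def T(p,o):
    c,s=np.cos(p[2]),np.sin(p[2]); o=np.asarray(o,float)/1e3
    return np.c_[p[0]+c*o[:,0]-s*o[:,1],p[1]+s*o[:,0]+c*o[:,1],o[:,2]]
obj=[[-30,-86.5,40],[-30,86.5,40],[30,86.5,40],[30,-86.5,40],[-132,-86.5,24],[-132,86.5,24]]
pix=np.array([[242,208],[397,207],[395,261],[244,262],[236,114],[406,113]],float)
print((proj(d,T(p0,obj))-pix).round(1).tolist())
r=least_squares(lambda p:(proj(d,T(p,obj))-pix).ravel(),p0,loss="soft_l1"); print(r.x.round(4),r.fun.reshape(-1,2).round(1).tolist())
p=r.x;c,s=np.cos(p[2]),np.sin(p[2])
for n,uv,z in [("lip",[[263,324],[381,321]],.026),("bearing",[[187,265]],.006)]:
    w=ray(d,uv,z); v=w[:,:2]-p[:2]; print(n,w.round(4).tolist(),np.c_[c*v[:,0]+s*v[:,1],-s*v[:,0]+c*v[:,1]].round(4).tolist())
E
```

```text
[[-3.4, 2.8], [1.6, 3.4], [-0.5, -0.9], [-1.1, -1.5], [-1.7, -1.8], [-3.7, -1.3]]
[0.484  0.3063 0.1067] [[-1.9, 3.3], [2.9, 4.3], [0.6, -0.1], [0.1, -1.1], [0.2, -1.3], [-2.0, -0.2]]
lip [[0.6193, 0.2475, 0.026], [0.5986, 0.3975, 0.026]] [[0.1282, -0.0728], [0.1236, 0.0785]]
bearing [[0.5562, 0.1439, 0.006]] [[0.0545, -0.1691]]
```

Call:
servo_tool:
  steps:
    - [[-0.2,0,0],0]
    - [[-0.2,0,0],0]
    - [[-0.2,0,0],0]
    - [[-0.2,0,0],0]
    - [[-0.2,0,0],0]
    - [[-0.2,0,0],0]
    - [[-0.2,-0.01,0],0]
    - [[0,0,0],0]
    - [[0,0,0],0]
  grip: -0.2

```text
clock: 3.28
tcp_pos: [0.6313, 0.3219, 0.2194]
ee_rot: [-0.001, -0.056, 0.998, 0.0]
ft_force: [-0.6, -0.5, -1.3]
finger_gap: 0.399
grip_force: 0.0
```

```bash
python3 - <<'E'
from workcell import env,viewer
from h import *
import cv2
s=env.state(); go(s,(150,0,26))
E
```

```text
riser-frame tcp [148.9   0.8 219.4] yaw err 0.08 turn units 0.02 F [-0.6 -0.5 -1.3]
(150, 0, 26) [-0.009 -0.006  1.29 ]
```

Call:
servo_tool:
  steps:
    - [[-0.02,0,0.25],0]
    - [[0,0,0.25],0]
    - [[0,0,0.25],0]
    - [[0,0,0.25],0]
    - [[0,0,0.15],0]
    - [[0,0,0.1],0]
    - [[0,0,0.04],0]
    - [[0,0,0],0]

```text
clock: 4.28
tcp_pos: [0.6356, 0.3212, 0.0268]
ee_rot: [0.0, -0.055, 0.998, 0.0]
ft_force: [0.2, -0.5, 1.0]
finger_gap: 0.398
grip_force: 0.0
```

```bash
python3 - <<'E'
from workcell import env,viewer
from h import *
import cv2
s=env.state(); go(s,(138,0,26),(60,0,26))
d=viewer.snapshot("wrist"); np.savez("w2.npz",**d); cv2.imwrite("pics/w2.png",d["img"])
E
```

```text
riser-frame tcp [153.1  -0.4  26.8] yaw err 0.01 turn units 0.0 F [ 0.2 -0.5  1. ]
(138, 0, 26) [0.101 0.003 0.005]
(60, 0, 26) [ 0.52  0.   -0.  ]
```

View pics/w2.png

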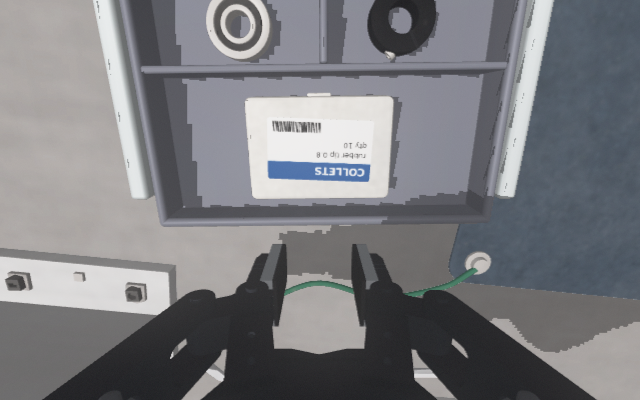

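The fingers are down behind the far lip (row ~220) and centred on the tray's divider at col 323, so they're clear to pull.

Call:
servo_tool:
  steps:
    - [[0.03,0,0],0]
    - [[0.03,0,0],0]
    - [[0.03,0,0],0]
    - [[0.02,0,0],0]
    - [[0.02,0,0],0]
    - [[0.02,0,0],0]

```text
clock: 5.08
tcp_pos: [0.6138, 0.3184, 0.0266]
ee_rot: [0.001, -0.055, 0.998, 0.0]
ft_force: [3.3, -0.1, 0.2]
finger_gap: 0.4
grip_force: 1.7
```

Call:
servo_tool:
  steps:
    - [[0.02,0,0],0]
    - [[0.03,0,0],0]
    - [[0.03,0,0],0]
    - [[0.03,0,0],0]
    - [[0.03,0,0],0]
    - [[0.03,0,0],0]
    - [[0.03,0,0],0]
    - [[0.03,0,0],0]

```text
clock: 6.08
tcp_pos: [0.579, 0.3147, 0.0266]
ee_rot: [0.0, -0.055, 0.998, 0.0]
ft_force: [5.1, 0.5, 3.1]
finger_gap: 0.394
grip_force: 2.5
```

```bash
python3 - <<'E'
from workcell import env,viewer
from h import *
import cv2
s=env.state(); go(s,(60,0,26))
d=viewer.snapshot("top"); np.savez("t2.npz",**d)
i=d["img"][125:270,175:315]; cv2.imwrite("pics/t2.png",cv2.resize(i,None,fx=4.1,fy=4.1,interpolation=cv2.INTER_CUBIC))
d=viewer.snapshot("wrist"); np.savez("w3.npz",**d); cv2.imwrite("pics/w3.png",d["img"])
E
```

```text
riser-frame tcp [96.1 -0.6 26.6] yaw err -0.01 turn units -0.0 F [5.1 0.5 3.1]
(60, 0, 26) [0.241 0.004 0.004]
```

View pics/w3.png

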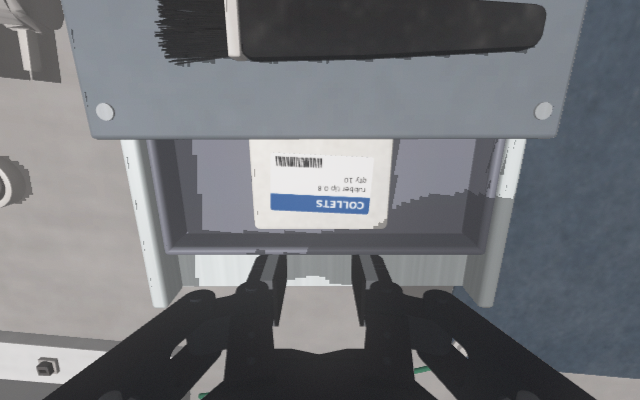

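The tray is following squarely, with its lip at row ~250 against the fingers and the riser's back edge at row ~137. I'll measure the gap left to the riser.

```bash
python3 - <<'E'
from h import *
d=dict(np.load("w3.npz")); p=np.load("riser.npy"); c,s=np.cos(p[2]),np.sin(p[2])
for n,uv,z in [("lip",[[240,251.5],[400,250.5]],.026),("plate",[[97,138],[320,137.5],[555,137]],.040)]:
    w=ray(d,uv,z); v=w[:,:2]-p[:2]; print(n,np.c_[c*v[:,0]+s*v[:,1],-s*v[:,0]+c*v[:,1]].round(4).tolist())
E
```

```text
lip [[0.0835, -0.0385], [0.0831, 0.0363]]
plate [[0.0299, -0.0836], [0.0298, -0.0012], [0.0297, 0.0857]]
```

Call:
servo_tool:
  steps:
    - [[0.03,0,0],0]
    - [[0.03,0,0],0]
    - [[0.03,0,0],0]
    - [[0.03,0,0],0]
    - [[0.03,0,0],0]
    - [[0.03,0,0],0]
    - [[0.03,0,0],0]
    - [[0.03,0,0],0]
    - [[0.03,0,0],0]
    - [[0.02,0,0],0]

```text
clock: 7.42
tcp_pos: [0.5356, 0.3098, 0.0264]
ee_rot: [0.0, -0.055, 0.998, 0.0]
ft_force: [5.2, -0.2, 2.4]
finger_gap: 0.401
grip_force: 2.5
```

Call:
servo_tool:
  steps:
    - [[0.01,0,0],0]
    - [[0,0,0],0]
    - [[-0.04,0,0],0]
    - [[-0.08,0,-0.05],0]
    - [[0,0,-0.25],0]
    - [[0,0,-0.25],0]
    - [[0,0,-0.2],0]
    - [[0,0,0],0]

```text
clock: 8.43
tcp_pos: [0.5537, 0.3123, 0.1417]
ee_rot: [0.002, -0.055, 0.998, 0.001]
ft_force: [-0.8, -0.1, 0.6]
finger_gap: 0.399
grip_force: 0.0
```

```bash
python3 - <<'E'
from workcell import env,viewer
from h import *
import cv2
s=env.state(); go(s,(-125,0,140),(-85,0,29))
E
```

```text
riser-frame tcp [ 70.8  -0.2 141.7] yaw err -0.02 turn units -0.0 F [-0.8 -0.1  0.6]
(-125, 0, 140) [1.305e+00 1.000e-03 6.000e-03]
(-85, 0, 29) [-0.264 -0.001  0.741]
```

Call:
servo_tool:
  steps:
    - [[0.2,0,0],0]
    - [[0.2,0,0],0]
    - [[0.2,0,0],0]
    - [[0.2,0,0],0]
    - [[0.2,0,0],0]
    - [[0.05,0,0.2],0]
    - [[0,0,0.15],0]
    - [[0,0,0],0]

```text
clock: 9.43
tcp_pos: [0.3944, 0.2933, 0.0847]
ee_rot: [-0.002, -0.055, 0.998, -0.001]
ft_force: [-0.1, 0.3, 0.1]
finger_gap: 0.397
grip_force: 0.0
```

```bash
python3 - <<'E'
from workcell import env,viewer
from h import *
import cv2
s=env.state(); go(s,(-86,0,29))
d=viewer.snapshot("wrist"); np.savez("w4.npz",**d); cv2.imwrite("pics/w4.png",d["img"])
E
```

```text
riser-frame tcp [-89.7  -1.6  84.7] yaw err 0.0 turn units 0.0 F [-0.1  0.3  0.1]
(-86, 0, 29) [-0.026  0.012  0.371]
```

View pics/w4.png

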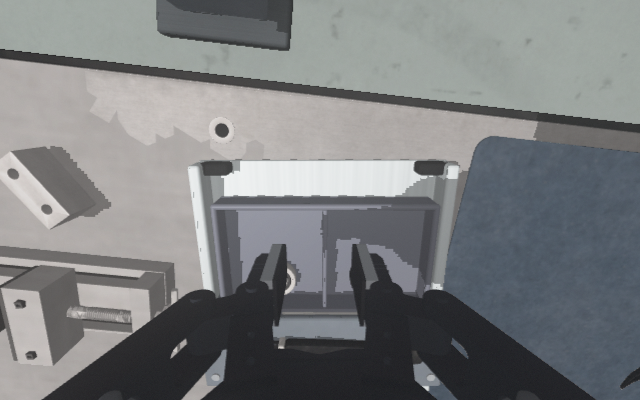

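The tray's front bins are now clear. The front wall top is at rows 198–208, the stops are at (217,168) and (431,168), the divider is at col 323, and the fingers straddle it.

```bash
python3 - <<'E'
from h import *
d=dict(np.load("w4.npz")); p=np.load("riser.npy"); c,s=np.cos(p[2]),np.sin(p[2])
for n,uv,z in [("front outer",[[214,198.5],[436,198.5]],.026),("lug inner",[[217,175],[431,174]],.018),("crosswall front",[[320,309]],.026),("bearing",[[290,282]],.013)]:
    w=ray(d,uv,z); v=w[:,:2]-p[:2]; print(n,np.c_[c*v[:,0]+s*v[:,1],-s*v[:,0]+c*v[:,1]].round(4).tolist())
E
```

```text
front outer [[-0.1101, -0.0704], [-0.1101, 0.0727]]
lug inner [[-0.1239, -0.0697], [-0.1245, 0.0708]]
crosswall front [[-0.0261, -0.002]]
bearing [[-0.0404, -0.0246]]
```

Call:
servo_tool:
  steps:
    - [[-0.02,0.01,0.1],0]
    - [[-0.01,0,0.1],0]
    - [[0,0,0.1],0]
    - [[0,0,0.05],0]
    - [[0,0,0.02],0]
    - [[0,0,0],0]

```text
clock: 10.22
tcp_pos: [0.3998, 0.2963, 0.0308]
ee_rot: [-0.0, -0.055, 0.998, -0.0]
ft_force: [-0.4, -0.1, 0.2]
finger_gap: 0.397
grip_force: 0.0
```

```bash
python3 - <<'E'
from workcell import env,viewer
from h import *
go(env.state(),(-92,0,29),(-108,0,29))
E
```

```text
riser-frame tcp [-84.    0.8  30.8] yaw err -0.01 turn units -0.0 F [-0.4 -0.1  0.2]
(-92, 0, 29) [ 0.054 -0.005  0.012]
(-108, 0, 29) [ 0.107 -0.     0.   ]
```

Call:
servo_tool:
  steps:
    - [[0.02,0,0.02],0]
    - [[0.02,0,0],0]
    - [[0.02,0,0],0]
    - [[0.02,0,0],0]
    - [[0.02,0,0],0]
    - [[0.02,0,0],0]
    - [[0.01,0,0],0]
    - [[0.01,0,0],0]

```text
clock: 11.22
tcp_pos: [0.3793, 0.2942, 0.028]
ee_rot: [0.0, -0.055, 0.998, 0.0]
ft_force: [4.3, 1.1, 1.0]
finger_gap: 0.401
grip_force: 2.0
```

Call:
servo_tool:
  steps:
    - [[0.005,0,0],0]
    - [[0.005,0,0],0]
    - [[0.004,0,0],0]
    - [[0.004,0,0],0]

```text
clock: 11.72
tcp_pos: [0.3767, 0.2939, 0.028]
ee_rot: [0.0, -0.055, 0.998, 0.0]
ft_force: [5.3, 0.6, 3.3]
finger_gap: 0.402
grip_force: 2.6
```

Call:
servo_tool:
  steps:
    - [[0.004,0,0],0]
    - [[0.004,0,0],0]
    - [[0.004,0,0],0]

```text
clock: 12.1
tcp_pos: [0.3749, 0.2937, 0.028]
ee_rot: [0.0, -0.055, 0.998, 0.0]
ft_force: [5.0, 0.7, 2.8]
finger_gap: 0.4
grip_force: 2.6
```

Call:
servo_tool:
  steps:
    - [[0.004,0,0],0]
    - [[0.003,0,0],0]

```text
clock: 12.35
tcp_pos: [0.3741, 0.2937, 0.028]
ee_rot: [0.001, -0.055, 0.998, 0.0]
ft_force: [7.0, 0.6, 1.7]
finger_gap: 0.399
grip_force: 3.4
```

Force is starting to rise, so I'll creep forward.

Call:
servo_tool:
  steps:
    - [[0.003,0,0],0]
    - [[0,0,0],0]

```text
clock: 12.6
tcp_pos: [0.374, 0.2936, 0.028]
ee_rot: [0.001, -0.055, 0.998, 0.0]
ft_force: [8.2, 0.5, 0.7]
finger_gap: 0.403
grip_force: 3.7
```

Call:
servo_tool:
  steps:
    - [[0.003,0,0],0]
    - [[0,0,0],0]

```text
clock: 12.85
tcp_pos: [0.374, 0.2936, 0.028]
ee_rot: [0.001, -0.055, 0.998, 0.001]
ft_force: [9.4, 0.1, -1.0]
finger_gap: 0.398
grip_force: 4.4
```

Call:
servo_tool:
  steps:
    - [[-0.03,0,0],0]
    - [[-0.05,0,0],0]
    - [[0,0,-0.2],0]
    - [[0,0,-0.3],0]
    - [[0,0,-0.2],0]
    - [[-0.2,-0.2,0],0]
    - [[-0.2,-0.2,0],0]
    - [[-0.2,-0.2,0],0]
    - [[-0.2,-0.25,0],0]
    - [[-0.1,-0.25,0],0]

```text
clock: 14.1
tcp_pos: [0.5377, 0.1442, 0.1324]
ee_rot: [-0.0, -0.055, 0.998, -0.0]
ft_force: [0.9, 0.9, -0.1]
finger_gap: 0.399
grip_force: 0.0
```

Call:
servo_tool:
  steps:
    - [[0,0,0],0]
    - [[0,0,0],0]
  grip: 0.1

```text
clock: 14.35
tcp_pos: [0.536, 0.1458, 0.1324]
ee_rot: [-0.001, -0.055, 0.998, 0.0]
ft_force: [0.3, 0.1, -0.0]
finger_gap: 0.547
grip_force: 0.0
```

```bash
python3 - <<'E'
from workcell import env,viewer
from h import *
import cv2
s=env.state(); go(s,(55,-167,60),(55,-167,20))
d=viewer.snapshot("wrist"); np.savez("w5.npz",**d); cv2.imwrite("pics/w5.png",d["img"])
E
```

```text
riser-frame tcp [  34.9 -163.8  132.4] yaw err -0.0 turn units -0.0 F [ 0.3  0.1 -0. ]
(55, -167, 60) [-0.135 -0.022  0.482]
(55, -167, 20) [-0.    -0.     0.267]
```

View pics/w5.png

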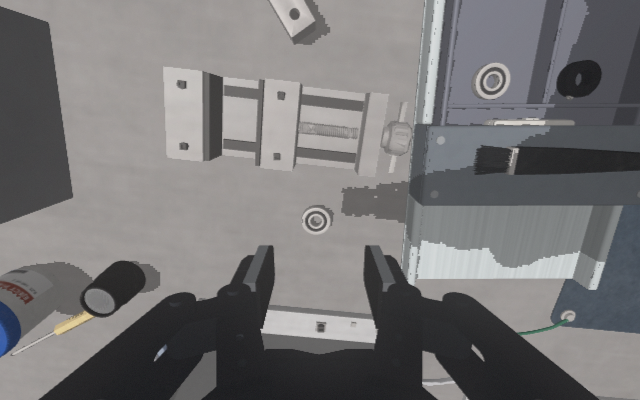

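The bearing is at (316,220) and the fingers are ready. The tray's cross wall is now at the riser's front edge, with its bins showing at the upper right.

```bash
python3 - <<'E'
from workcell import env
from h import *
d=dict(np.load("w5.npz")); p=np.load("riser.npy"); c,s=np.cos(p[2]),np.sin(p[2])
w=ray(d,[[316.3,220.5]],.006); v=w[:,:2]-p[:2]; l=np.c_[c*v[:,0]+s*v[:,1],-s*v[:,0]+c*v[:,1]][0]*1e3
print(w,l); go(env.state(),(l[0],l[1],60),(l[0],l[1],19))
w=ray(d,[[491,81]],.013); v=w[:,:2]-p[:2];print("stored", np.c_[c*v[:,0]+s*v[:,1],-s*v[:,0]+c*v[:,1]])
E
```

```text
[[0.55710629 0.14493914 0.006     ]] [  55.73846349 -166.93903271]
riser-frame tcp [  34.8 -163.1  132.5] yaw err 0.07 turn units 0.01 F [-0.2  1.2 -0.2]
(np.float64(55.73846348960912), np.float64(-166.93903271420066), 60) [-0.14  -0.026  0.483]
(np.float64(55.73846348960912), np.float64(-166.93903271420066), 19) [-0.    -0.     0.273]
stored [[-0.06068506 -0.03305791]]
```

Call:
servo_tool:
  steps:
    - [[-0.07,-0.013,0.2],0]
    - [[-0.07,-0.013,0.2],0]
    - [[0,0,0.2],0]
    - [[0,0,0.1],0]
    - [[0,0,0.05],0]
    - [[0,0,0.01],0]
    - [[0,0,0],0]

```text
clock: 15.28
tcp_pos: [0.5586, 0.1441, 0.0196]
ee_rot: [0.001, -0.055, 0.998, 0.0]
ft_force: [-0.6, 0.2, 0.3]
finger_gap: 0.551
grip_force: 0.0
```

Call:
servo_tool:
  steps:
    - [[0,0,0],0]
    - [[0,0,0],0]
    - [[0,0,0],0]
    - [[0,0,0],0]
    - [[0,0,0],0]
    - [[0,0,0],0]
  grip: -1
  grip_force: 30

```text
clock: 16.02
tcp_pos: [0.5586, 0.1439, 0.0197]
ee_rot: [0.001, -0.055, 0.998, 0.0]
ft_force: [-2.0, -0.2, 6.3]
finger_gap: 0.275
grip_force: 29.1
```

```bash
python3 - <<'E'
from workcell import env
from h import *
s=env.state();print(s["finger_gap"],s["grip_force"]); go(s)
E
```

```text
0.2751053178277434 29.116003290982917
riser-frame tcp [  57.1 -168.1   19.7] yaw err -0.02 turn units -0.0 F [-2.  -0.2  6.3]
```

Call:
servo_tool:
  steps:
    - [[0,0,-0.03],0]
    - [[0,0,-0.1],0]
    - [[0,0,-0.2],0]
    - [[0,0,-0.3],0]
    - [[0,0,-0.1],0]
    - [[0,0,0],0]

```text
clock: 16.77
tcp_pos: [0.5587, 0.1441, 0.1297]
ee_rot: [0.001, -0.055, 0.998, 0.0]
ft_force: [0.2, 0.6, -1.1]
finger_gap: 0.274
grip_force: 29.5
```

```bash
python3 - <<'E'
from workcell import env,viewer
from h import *
import cv2
s=env.state(); print(s["finger_gap"],s["grip_force"]); go(s,(-101,-36.5,130),(-101,-36.5,30))
d=viewer.snapshot("wrist"); np.savez("w6.npz",**d); 
cv2.imwrite("pics/w6.png",cv2.resize(d["img"][0:400,160:640],None,fx=1.5,fy=1.5))
E
```

```text
0.27431146598700273 29.499904612312093
riser-frame tcp [  57.2 -168.   129.7] yaw err -0.01 turn units -0.0 F [ 0.2  0.6 -1.1]
(-101, -36.5, 130) [ 1.055  0.876 -0.004]
(-101, -36.5, 30) [ 0.002 -0.     0.667]
```

View pics/w6.png

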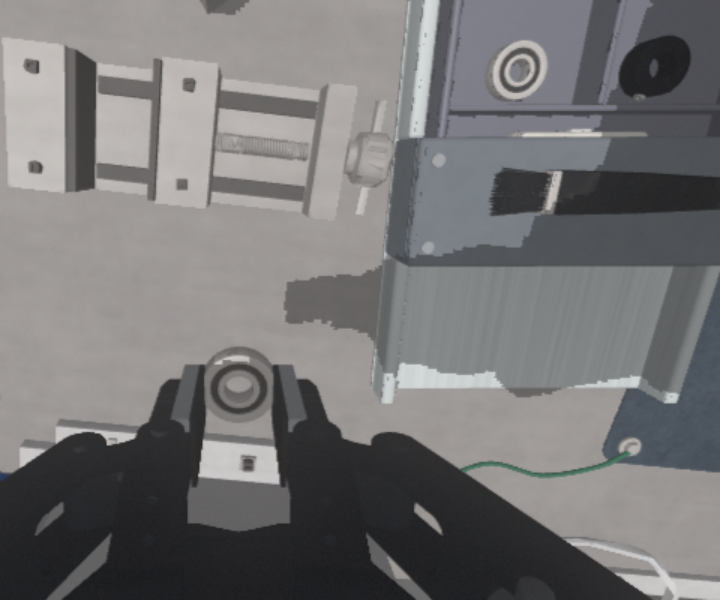

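The bearing is held flat between the pads, at (240,385) in the crop. The tray is home, with the stored bearing at (516,70) in the crop, in the y<0 bin. I'll carry it over.

Call:
servo_tool:
  steps:
    - [[0.1,0.1,0],0]
    - [[0.2,0.17,0],0]
    - [[0.2,0.17,0],0]
    - [[0.2,0.17,0],0]
    - [[0.2,0.17,0],0]
    - [[0.135,0.096,0],0]
    - [[0,0,0],0]
    - [[0,0,0],0]

```text
clock: 17.82
tcp_pos: [0.3889, 0.2572, 0.1278]
ee_rot: [-0.0, -0.055, 0.998, -0.0]
ft_force: [0.3, -0.6, -1.3]
finger_gap: 0.273
grip_force: 29.5
```

```bash
python3 - <<'E'
from workcell import env,viewer
from h import *
import cv2
s=env.state(); print(s["finger_gap"],s["grip_force"]); go(s,(-98,-36.5,28))
d=viewer.snapshot("wrist"); np.savez("w7.npz",**d); 
cv2.imwrite("pics/w7.png",d["img"])
E
```

```text
0.2734003400079258 29.507706278236583
riser-frame tcp [-99.1 -36.9 127.8] yaw err 0.02 turn units 0.0 F [ 0.3 -0.6 -1.3]
(-98, -36.5, 28) [-0.008  0.003  0.665]
```

View pics/w7.png

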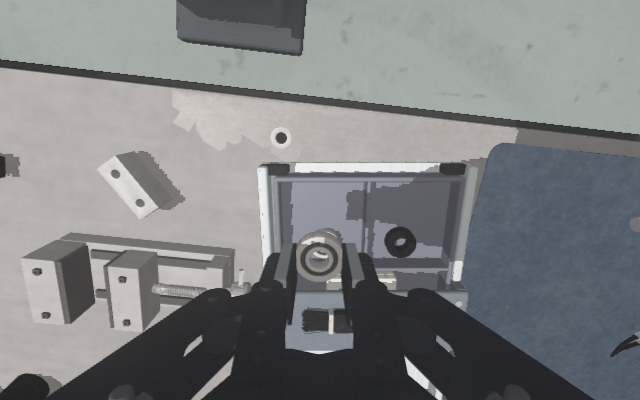

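The tray's front wall sits at the stops, at (285,170) and (450,170), with the divider at col ~366 and the right bin below the held bearing. I'll check the bin position numerically.

```bash
python3 - <<'E'
from h import *
d=dict(np.load("w7.npz")); p=np.load("riser.npy"); c,s=np.cos(p[2]),np.sin(p[2])
for n,uv,z in [("front outer",[[300,176],[430,175.5]],.026),("divider",[[366,210]],.026),("tray left/right outer",[[270,210],[464,200]],.026),("lugs inner",[[280,175],[450,174]],.018),("stored",[[322,243]],.013)]:
    w=ray(d,uv,z); v=w[:,:2]-p[:2]; print(n,np.c_[c*v[:,0]+s*v[:,1],-s*v[:,0]+c*v[:,1]].round(4).tolist())
E
```

```text
front outer [[-0.1246, -0.0526], [-0.1249, 0.0484]]
divider [[-0.0966, 0.0]]
tray left/right outer [[-0.0967, -0.0772], [-0.105, 0.0777]]
lugs inner [[-0.1236, -0.0691], [-0.1244, 0.0673]]
stored [[-0.0614, -0.0352]]
```

Home is confirmed: the front wall is at -124.7 mm against lugs at -124, and the divider is at y=0. I'll lower, release and leave.

Call:
servo_tool:
  steps:
    - [[-0.003,0.003,0.2],0]
    - [[0,0,0.2],0]
    - [[0,0,0.12],0]
    - [[0,0,0.08],0]
    - [[0,0,0.04],0]
    - [[0,0,0.02],0]
    - [[0,0,0],0]

```text
clock: 18.75
tcp_pos: [0.3899, 0.258, 0.0295]
ee_rot: [0.0, -0.055, 0.998, 0.0]
ft_force: [-0.6, -0.3, -0.5]
finger_gap: 0.279
grip_force: 29.5
```

Call:
servo_tool:
  steps:
    - [[0,0,0],0]
    - [[0,0,0],0]
    - [[0,0,0],0]
    - [[0,0,0],0]
  grip: -0.25

```text
clock: 19.25
tcp_pos: [0.3898, 0.258, 0.0294]
ee_rot: [0.0, -0.055, 0.998, 0.0]
ft_force: [0.9, -0.4, -0.4]
finger_gap: 0.376
grip_force: 0.0
```

Call:
servo_tool:
  steps:
    - [[0,0,-0.05],0]
    - [[0,0,-0.1],0]
    - [[0,0,-0.2],0]
    - [[0,0,-0.3],0]
    - [[0,0,-0.3],0]
    - [[-0.2,0,0],0]
    - [[-0.1,0,0],0]
    - [[0,0,0],0]
    - [[0,0,0],0]

```text
clock: 20.38
tcp_pos: [0.4332, 0.2625, 0.1711]
ee_rot: [-0.001, -0.055, 0.998, -0.001]
ft_force: [0.2, 1.0, 0.1]
finger_gap: 0.377
grip_force: 0.0
```

```bash
python3 - <<'E'
from workcell import env,viewer
from h import *
import cv2
s=env.state(); go(s)
d=viewer.snapshot("wrist"); np.savez("w8.npz",**d)
cv2.imwrite("pics/w8.png",d["img"])
E
```

```text
riser-frame tcp [-54.5 -36.5 171.1] yaw err 0.01 turn units 0.0 F [0.2 1.  0.1]
```

View pics/w8.png

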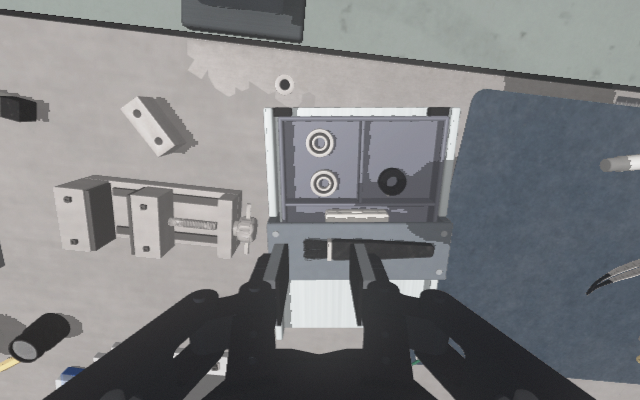

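Both bearings lie flat in the y<0 bin, at (320,143) and (323,183). The tray is against both stops, and the brush and the other items in view haven't moved. Handing in.

```bash
python3 -c "
from workcell import env
print(env.sign_off())"
```

```text
the job is handed in; nothing more can be done
None
```

The tray is home against both stops, the loose bearing lies flat beside the stored one in the y<0 front bin, and the job was handed in at about 20 s; the brush and other items I was told to leave were not touched.

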